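Make room for the chisel in the sharpening tray

TASK

The chisel does not fit in the sharpening tray yet. Slide the tray's two dividers outward, close up to the whetstone and the tin in the end bays, until the middle bay is long enough, then lay the chisel down flat on the tray floor between the dividers without dropping it (handle at either end). The stone and the tin stay flat in their own end bays; leave the block plane and the strop alone.

Things in the scene. Friction and masses are not known exactly. Their poses are not given: they have to be found in the camera images.
- tray: wooden tray fixed to the bench, 118 x 508 mm, long along its y (robot's left at yaw 0). Origin under its middle at bench height. Inside: x -50..50 mm, y -244..244 mm; floor 6 mm thick, side walls 9 mm thick, 44 mm high, end boards 62 mm high. Two dividers part it into left, middle and right bay. The whetstone is in one end bay, the tin in the other; free to slide, pushed on by a divider
- divider_left_face (a point): centre of the left divider's face towards the middle bay, 35 mm above the bench; axes as the tray's. Upright plywood board, 8 mm thick (lies to +y of this face), 99 mm wide across the tray, top edge 52 mm above the bench, with a 36 mm wide round thumb tab in its middle up to 66 mm. Slides along the tray in grooves with about 3 N friction, stays where left
- divider_right_face (a point): the same on the right divider, which looks into the middle bay from the -y side: the board extends 8 mm from this face towards the tray's -y
- divider_left (a joint): travel of the left divider in m: 0 where the left end bay is 180 mm long, growing as it slides outward (towards the tray's +y end): end bay length = 180 mm - value; stop at 125 mm
- divider_right (a joint): travel of the right divider in m: 0 where the right end bay is 180 mm long, growing as it slides outward (towards the tray's -y end): end bay length = 180 mm - value; stop at 125 mm
- whetstone: dark grey flat whetstone, 45 x 105 x 22 mm, 0.34 kg, its 105 mm length along its y axis and roughly along the tray; origin at the centre of its underside
- honing_tin: round flat tin with a dark green cap and pale body, 68 mm in diameter, 26 mm high; origin at the centre of its underside
- chisel: straight carving chisel on the bench behind the tray, 265 mm long, about 0.16 kg: octagonal wooden handle 28 mm thick (2 to 132 mm along its +y), steel blade 16 mm wide towards -y (to -133 mm). Origin at mid-length on the handle's underside; the handle's axis runs along y, 14 mm above the origin. It balances near y = +57 mm
- chisel_edge (a point): cutting edge, the -y end of the chisel, 132 mm from its middle
- chisel_butt (a point): butt of the handle, the +y end of the chisel, 132 mm from its middle
- block_plane: bystander: dark metal block plane, 46 x 160 x 43 mm, on the bench behind the left end of the tray; origin at the centre of its underside
- strop: bystander: flat leather strop on a wooden paddle, 48 x 280 x 13 mm, on the bench beyond the right end of the tray; origin at the centre of its underside

How it is judged:
By the outcome, as a careful person would: the job done as asked, in the order asked, and still so for the second after the job is handed in, with the robot touching nothing.
It also fails if it takes over 58 s, if anything falls off the work surface, if the arm or the gripper's body presses on something with over 40 N, if the wrist force passes 120 N, or if a joint passes its speed limit or range.

ROBOT

A 6-joint arm with a two-finger parallel gripper is mounted at the origin on a cart in front of the work surface, level with it; the furniture and walls round the work are solid. World frame = base frame: x ahead of the robot, y to its left, z up, the work surface at z = 0. Lengths are in m, angles in rad, forces in N, time in s.
With the tool pointing down it reaches from about 0.3 to 0.775 m from the base axis. Payload 14.6 kg.
Tool frame: the origin (TCP) lies at the very end of the fingers, on their centre line; the grasp point (between the pads) lies 19 mm behind it; z points along the fingers, y is the line along which they close (so a half turn about z gives the same grasp; the last joint's range is limited). The gripper opens to 94 mm and grips with 3 to 60 N. Pads are 16 mm wide; open, the fingers measure 119 mm over their backs; the gripper's body (75 mm by 177 mm) begins 78 mm behind the grasp point.
Start: joints at [1.274, 0.3, 1.521, -0, 1.321, -0.067], TCP at [0.125, 0.536, 0.205] pointing down, gripper open.
Joint ranges: [-3.03, 3.03], [-0.79, 2.21], [0.23, 2.52], [-1.04, 4.18], [0, 3.07], [-2.55, 2.55]. Speed limits (rad/s): [2.22, 2.22, 2.57, 3.14, 3.14, 3.14].

INTERFACE

Orientations are given as [roll, pitch, yaw] about the fixed x, y, z axes, in that order (R = Rz(yaw) Ry(pitch) Rx(roll)).
In Python, from station import * gives the robot as it stands.
- The arm moves only by the tool jog_arm, never from a script. Its argument "rows" is a list of rows, each a list of 3 entries, a list of its own where there are three numbers: the shift along the tool's x, y, z in m, then the turn about the tool's z in degrees, then the finger opening in m, from 0 to 0.094. A call has 1 to 12 rows; each row shifts and turns the commanded pose from where the row before left it, along the tool's axes as they then stand; what a row does not reach is not made up. A row lasts 1/12 s, in which the tool goes at most 41.7 mm and 7.16 degrees, less where a joint would pass 70% of its speed; a pose out of reach is approached as far as the arm can. A call is refused whole if a number of a shift passes 0.0417 or a number of a turn 7.16, either way. A call with a gripper value outside its range is refused whole. The fingers move at their own pace and stop on an object; "squeeze" is the grip in N (left out, the last holds). Time passes only in rows, so rows that do not move let the fingers close. It gives the time, the measured TCP pose, the force, the opening and the grip force at its end, in the units of the state.
- get_obs(): the state, without advancing time (a new reading comes with each control period).
- camera(name): name is "side" or "top"; returns a dict with "image" (400x640x3 uint8, red, green, blue), "range_z" (400x640 float32, m along the optical axis (not along the pixel's ray), 0 where there is no reading), "K" (3x3 intrinsics, pixels), "world_from_camera" (4x4, takes a point from camera to world coordinates). Camera axes: x right, y up, looking along -z (the intrinsics and any distortion apply to the point x, -y, -z); pixel columns grow to the right and rows downward; lengths in m; the calibration is good to about 2 mm. A picture is of the moment at which its call begins.
- hand_in(): hands the job in; it is judged then, once.
Trained networks look in a picture, given as the dict that the camera call returned (one of the last four; its "shot" number tells which), for a name from the list of things; names that differ only in an ending like _2 or _b are one class to them, and where a whole thing is asked for, a point or a joint stands for the part that bears it (a point fixed in the world has none). Each returns a list of dicts, best first, with "p" (0 to 1); they miss things now and then, are a little off and sometimes report something else, mostly with a low value. They report only what shows in the picture. A call takes as long as a camera call.
- search_frame(label, picture): "at" ([column, row] as shares, 0 to 1, of the picture: columns of its width, rows of its height, amid what is visible of it).
- spot_point(label, picture): "at" ([column, row] as shares, 0 to 1, of the picture: columns of its width, rows of its height: a listed point, or the origin of a listed thing).
The state is a dict: "time_s": time; "qpos": joint angles; "joint_vel": joint speeds; "tau": joint torques, N m; "ee_pos": TCP position; "eef_rot": TCP orientation; "force": force on the tool from outside, world axes, zero at the start; "moment": the same for the moment, N m; "grip_width": finger opening in m; "grip_force": force on a finger pad.
Only numpy, scipy, OpenCV 4.12 (cv2) and the standard library are available. Lean on these libraries where they do the work, as an engineer would, in place of code of your own. Each camera call takes 0.05 s, during which the arm holds its last target. There are 200 camera calls.

## Working session

There is one attempt and no reset: what is moved stays moved. The work goes in short steps, Python scripts to look and compute and a tool call to move; the robot and the scene stay as the last step left them, time stands still between calls to the robot, and variables do not carry over. Pictures are saved under pics/ and viewed, at most 10 in all, crops included, and the job is handed in when it is done.

Besides the shell and the picture viewer there is one more tool, called after "Request:" in YAML: its name, and indented under it one key for each argument. jog_arm: Moves the arm, as the interface text tells. Its arguments: {"type":"object","properties":{"rows":{"type":"array","items":{"type":"array"}},"squeeze":{"type":"number"}},"required":["rows"]}

```bash
ls; mkdir -p pics; cat > h.py <<'E'
from station import *
import numpy as np, cv2
def w(p,c,r,rad=2,z=None):
    """pixel->world, using range, or plane z"""
    K=p["K"];T=np.array(p["world_from_camera"])
    d=np.array([(c-K[0,2])/K[0,0],-(r-K[1,2])/K[1,1],-1.0])
    if z is None:
        a=p["range_z"][max(0,int(r)-rad):int(r)+rad+1,max(0,int(c)-rad):int(c)+rad+1];a=a[a>0]
        s=np.median(a) if a.size else np.nan
    else: s=(z-T[2,3])/(T[:3,:3]@d)[2]
    return T[:3,:3]@(d*s)+T[:3,3]
def cloud(p):
    K=p["K"];T=np.array(p["world_from_camera"]);Z=p["range_z"]
    r,c=np.mgrid[:Z.shape[0],:Z.shape[1]]
    P=np.stack([(c-K[0,2])/K[0,0]*Z,-(r-K[1,2])/K[1,1]*Z,-Z],-1)
    return P@T[:3,:3].T+T[:3,3]
def save(p,n): cv2.imwrite("pics/"+n,p["image"][:,:,::-1])
E
python3 - <<'E'
from h import *
print(get_obs())
for n in("top","side"):
    p=camera(n);save(p,n+"0.png")
    print(n,p["K"].tolist(),np.round(p["world_from_camera"],3).tolist())
    for l in ["tray","divider_left_face","divider_right_face","whetstone","honing_tin","chisel","chisel_edge","chisel_butt","block_plane","strop"]:
        for d in spot_point(l,p)[:2]:
            c,r=d["at"][0]*640,d["at"][1]*400
            print(l,round(d["p"],2),round(c),round(r),np.round(w(p,c,r),3))
E
```

```text
pics
{'time_s': 0.0, 'qpos': array([ 1.27441714e+00,  3.00473071e-01,  1.52160771e+00, -5.16068248e-06,
        1.32068636e+00, -6.65995709e-02]), 'joint_vel': array([-0.00050989,  0.00028431, -0.00151368,  0.00109593,  0.00021869,
        0.00011751]), 'tau': array([ 5.61427732e-04, -5.31784201e+01, -3.52737808e+01,  7.08972942e-02,
        2.43730098e-02, -7.03275646e-05]), 'ee_pos': array([0.12519429, 0.53528364, 0.20487398]), 'eef_rot': array([-3.14042044e+00, -7.31751022e-05,  2.91181428e+00]), 'force': array([-0.39686253,  0.06391057,  1.16448098]), 'moment': array([-0.03190275, -0.01270558,  0.01006189]), 'grip_force': 0.0, 'grip_width': 0.09379743124100744}
top [[443.20325087738917, 0.0, 325.21349982993854], [0.0, 443.20325087738917, 198.18317622568514], [0.0, 0.0, 1.0]] [[-0.002, 0.994, -0.108, 0.427], [-1.0, -0.002, 0.005, 0.004], [0.005, 0.108, 0.994, 1.388], [0.0, 0.0, 0.0, 1.0]]
tray 0.58 324 239 [0.45  0.001 0.005]
divider_left_face 0.41 296 240 [0.446 0.087 0.031]
divider_right_face 0.5 344 235 [ 0.463 -0.061  0.005]
whetstone 0.75 265 241 [0.443 0.18  0.026]
honing_ti
[... 461 characters left out ...]
196.51903267752135], [0.0, 0.0, 1.0]] [[0.999, 0.019, -0.041, 0.525], [-0.044, 0.59, -0.806, -0.881], [0.008, 0.807, 0.59, 0.713], [0.0, 0.0, 0.0, 1.0]]
tray 0.89 279 211 [0.45  0.014 0.005]
tray 0.31 322 333 [ 0.561 -0.416  0.011]
divider_left_face 0.61 281 220 [ 0.461 -0.073  0.041]
divider_left_face 0.6 281 190 [0.456 0.091 0.03 ]
divider_right_face 0.88 283 219 [ 0.467 -0.073  0.044]
whetstone 0.58 280 183 [0.453 0.091 0.059]
honing_tin 0.65 278 254 [ 0.457 -0.197  0.031]
chisel 0.55 351 208 [0.674 0.024 0.005]
chisel_edge 0.85 357 227 [ 0.682 -0.064  0.   ]
chisel_butt 0.92 342 177 [0.658 0.172 0.023]
block_plane 0.68 334 149 [0.647 0.383 0.016]
strop 0.66 320 334 [ 0.555 -0.419  0.011]
```

View images.

```bash
python3 - <<'E'
import cv2
a=cv2.imread("pics/top0.png")[130:290,150:500]
cv2.imwrite("pics/c0.png",cv2.resize(a,None,fx=2.28,fy=2.28,interpolation=2))
b=cv2.imread("pics/side0.png")[120:360,180:420]
cv2.imwrite("pics/s0.png",cv2.resize(b,None,fx=2.5,fy=2.5,interpolation=2))
E
python3 - <<'E'
from h import *
p=camera("top");P=cloud(p).reshape(-1,3)
m=(P[:,0]>.3)&(P[:,0]<.6)&(abs(P[:,1])<.32)
# tray walls: z 36..46
q=P[m&(P[:,2]>.040)&(P[:,2]<.047)]
r=P[m&(P[:,2]>.056)]
h=P[m&(P[:,2]>.048)&(P[:,2]<.07)]
print("walls",cv2.minAreaRect(q[:,:2].astype(np.float32)),len(q))
hy=np.round(h[:,1],2)
for y in np.unique(hy): s=h[hy==y];print(y,len(s),s.min(0).round(3),s.max(0).round(3))
c=P[(P[:,0]>.6)&(P[:,0]<.74)&(abs(P[:,1])<.24)&(P[:,2]>.008)]
mu=c.mean(0);u,s,v=np.linalg.svd(c[:,:2]-mu[:2],full_matrices=False);t=(c[:,:2]-mu[:2])@v[0]
print("chisel",mu,v[0],t.min(),t.max(),mu[:2]+v[0]*t.min(),mu[:2]+v[0]*t.max())
for a in range(-140,140,20):
    k=(t>a/1e3)&(t<a/1e3+.02)
    if k.any(): print(a,c[k].mean(0).round(4),c[k,2].max().round(4))
for l in ("whetstone","honing_tin"):
    pass
E
```

```text
walls ((0.4550892114639282, 0.006563082337379456), (0.1178569346666336, 0.4908009469509125), 2.3551342487335205) 774
-0.25 24 [ 0.408 -0.25   0.056] [ 0.506 -0.245  0.067]
-0.24 121 [ 0.407 -0.245  0.049] [ 0.524 -0.235  0.069]
-0.23 2 [ 0.519 -0.235  0.051] [ 0.521 -0.229  0.055]
-0.22 2 [ 0.516 -0.221  0.049] [ 0.522 -0.218  0.05 ]
-0.21 3 [ 0.516 -0.212  0.048] [ 0.522 -0.205  0.051]
-0.2 1 [ 0.519 -0.202  0.049] [ 0.519 -0.202  0.049]
-0.17 1 [ 0.408 -0.17   0.049] [ 0.408 -0.17   0.049]
-0.16 1 [ 0.411 -0.162  0.048] [ 0.411 -0.162  0.048]
-0.15 3 [ 0.405 -0.154  0.049] [ 0.519 -0.152  0.051]
-0.13 2 [ 0.513 -0.133  0.048] [ 0.516 -0.127  0.049]
-0.11 1 [ 0.513 -0.114  0.049] [ 0.513 -0.114  0.049]
-0.1 1 [ 0.405 -0.095  0.049] [ 0.405 -0.095  0.049]
-0.09 1 [ 0.513 -0.09   0.048] [ 0.513 -0.09   0.048]
-0.07 90 [ 0.402 -0.074  0.048] [ 0.507 -0.065  0.068]
-0.06 1 [ 0.402 -0.056  0.048] [ 0.402 -0.056  0.048]
-0.05 1 [ 0.51  -0.054  0.05 ] [ 0.51  -0.054  0.05 ]
-0.04 3 [ 0.402 -0.045  0.049] [ 0.513 -0.035  0.05 ]
0.0 2 [0.402 0.004 0.049] [0.51  0.004 0.051]
0.02 1 [0.402 0.0
[... 861 characters left out ...]
501 0.255 0.067]
0.26 50 [0.388 0.255 0.055] [0.501 0.262 0.065]
chisel [0.66857306 0.08578761 0.0198435 ] [ 0.03284477 -0.99946046] -0.15328932382711338 0.3227537557124324 [0.66353831 0.23899423] [ 0.67917384 -0.23679201]
-140 [0.6611 0.2143 0.0083] 0.0083
-120 [0.6995 0.1969 0.0091] 0.0095
-100 [0.6618 0.1755 0.0245] 0.0323
-80 [0.6635 0.1555 0.0254] 0.033
-60 [0.666  0.136  0.0252] 0.0352
-40 [0.665  0.1164 0.0234] 0.033
-20 [0.6681 0.0963 0.0217] 0.0284
0 [0.6707 0.0761 0.0187] 0.028
20 [0.6739 0.0576 0.0175] 0.0243
40 [0.6764 0.0376 0.0111] 0.0143
60 [0.6762 0.017  0.0107] 0.0153
80 [ 0.6804 -0.0045  0.0101] 0.0135
100 [ 0.683  -0.0166  0.0096] 0.0101
120 [ 0.6724 -0.0441  0.0095] 0.012
```

View pics/c0.png

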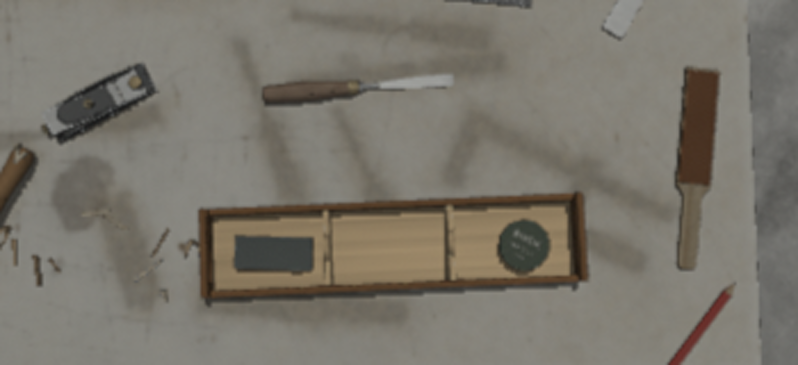

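View pics/s0.png

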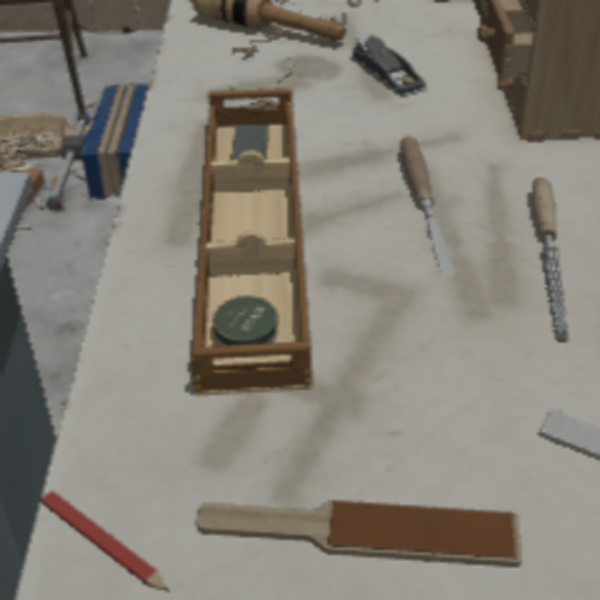

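```bash
cat >> h.py <<'E'
TR=np.array([.455,.0065]);TY=np.deg2rad(2.4)
def tray(x,y):
    c,s=np.cos(TY),np.sin(TY);return TR+[c*x-s*y,s*x+c*y]
def untray(q):
    c,s=np.cos(TY),np.sin(TY);d=np.array(q[:2])-TR;return np.array([c*d[0]+s*d[1],-s*d[0]+c*d[1]])
def plan(t,yaw_deg,n,start=None):
    """constant body row (dx,dy,dz,turn) taking TCP to t and yaw in n rows"""
    o=get_obs();p=np.array(o["ee_pos"]) if start is None else np.array(start[:3]);y=np.rad2deg(o["eef_rot"][2]) if start is None else start[3]
    turn=-((yaw_deg-y+180)%360-180)/n
    A=np.zeros((2,2))
    for k in range(n):
        a=np.deg2rad(y-turn*k);A+=[[np.cos(a),np.sin(a)],[np.sin(a),-np.cos(a)]]
    d=np.linalg.solve(A,np.array(t[:2])-p[:2])
    print("rows",n,"d",np.round(d*1e3,2),"dz",round((p[2]-t[2])/n*1e3,2),"turn",round(turn,2))
E
python3 - <<'E'
from h import *
t=tray(0,.06);print(t)
plan([.36,.22,.17],92.4,12)
plan([*t,.12],92.4,6,[.36,.22,.17,92.4])
E
```

```text
[0.45248746 0.06644737]
rows 12 d [-34.98  -3.72] dz 2.95 turn 6.2
rows 6 d [-26.22  14.33] dz 8.33 turn -0.0
```

Request:
jog_arm:
  rows:
    - [[-0.035, -0.0037, 0.003], 6.2, 0.0]
    - [[-0.035, -0.0037, 0.003], 6.2, 0.0]
    - [[-0.035, -0.0037, 0.003], 6.2, 0.0]
    - [[-0.035, -0.0037, 0.003], 6.2, 0.0]
    - [[-0.035, -0.0037, 0.003], 6.2, 0.0]
    - [[-0.035, -0.0037, 0.003], 6.2, 0.0]
    - [[-0.035, -0.0037, 0.003], 6.2, 0.0]
    - [[-0.035, -0.0037, 0.003], 6.2, 0.0]
    - [[-0.035, -0.0037, 0.003], 6.2, 0.0]
    - [[-0.035, -0.0037, 0.003], 6.2, 0.0]
    - [[-0.035, -0.0037, 0.003], 6.2, 0.0]
    - [[-0.035, -0.0037, 0.003], 6.2, 0.0]
  squeeze: 10

```text
time_s: 2.15
ee_pos: [0.3608, 0.2184, 0.1693]
eef_rot: [3.141, -0.0, 1.608]
force: [0.4, -0.1, -0.2]
grip_width: 0.0173
grip_force: 0.0
```

Request:
jog_arm:
  rows:
    - [[-0.026, 0.0143, 0.0083], 0, 0.0]
    - [[-0.026, 0.0143, 0.0083], 0, 0.0]
    - [[-0.026, 0.0143, 0.0083], 0, 0.0]
    - [[-0.026, 0.0143, 0.0083], 0, 0.0]
    - [[-0.026, 0.0143, 0.0083], 0, 0.0]
    - [[-0.026, 0.0143, 0.0083], 0, 0.0]
    - [[0, 0, 0], 0, 0]

```text
time_s: 2.73
ee_pos: [0.454, 0.0646, 0.1184]
eef_rot: [-3.14, 0.001, 1.61]
force: [-0.2, 0.7, 0.4]
grip_width: 0.0005
grip_force: 0.0
```

```bash
python3 - <<'E'
from h import *
o=get_obs();print(o["ee_pos"],o["eef_rot"],untray(o["ee_pos"]),o["grip_width"],o["force"])
plan([*tray(0,.055),.03],92.4,6)
p=camera("side");save(p,"s1.png")
E
```

```text
[0.4540006  0.06455038 0.11839687] [-3.14048030e+00  5.69821804e-04  1.61027284e+00] [0.00143237 0.05804131] 0.0005484188002232326 [-0.23002146  0.71186748  0.43173028]
rows 6 d [-0.51 -0.24] dz 14.73 turn -0.02
```

Request:
jog_arm:
  rows:
    - [[0, 0, 0.0147], 0, 0.0]
    - [[0, 0, 0.0147], 0, 0.0]
    - [[0, 0, 0.0147], 0, 0.0]
    - [[-0.001, 0, 0.0147], 0, 0.0]
    - [[-0.001, 0, 0.0147], 0, 0.0]
    - [[-0.001, 0, 0.0147], 0, 0.0]
    - [[0.005, 0, 0], 0, 0]
    - [[0.005, 0, 0], 0, 0]
    - [[0.005, 0, 0], 0, 0]
    - [[0.005, 0, 0], 0, 0]
    - [[0, 0, 0], 0, 0]

```text
time_s: 3.7
ee_pos: [0.4524, 0.0859, 0.0323]
eef_rot: [3.14, -0.0, 1.614]
force: [0.6, -0.3, -0.2]
grip_width: 0.0008
grip_force: 0.0
```

Request:
jog_arm:
  rows:
    - [[0.002, 0, 0], 0, 0]
    - [[0.002, 0, 0], 0, 0]
    - [[0.002, 0, 0], 0, 0]
    - [[0.002, 0, 0], 0, 0]

```text
time_s: 4.03
ee_pos: [0.4519, 0.0928, 0.0317]
eef_rot: [3.141, 0.0, 1.613]
force: [0.4, -3.4, 2.9]
grip_width: 0.0004
grip_force: 1.6
```

Request:
jog_arm:
  rows:
    - [[0.005, 0, 0], 0, 0]
    - [[0.005, 0, 0], 0, 0]
    - [[0.005, 0, 0], 0, 0]
    - [[0.002, 0, 0], 0, 0]

```text
time_s: 4.37
ee_pos: [0.4512, 0.1103, 0.0316]
eef_rot: [3.141, 0.0, 1.614]
force: [1.8, -4.6, 4.1]
grip_width: 0.0005
grip_force: 2.6
```

```bash
python3 - <<'E'
from h import *
o=get_obs();print(o["ee_pos"],untray(o["ee_pos"]),o["force"])
p=camera("top");save(p,"t2.png");P=cloud(p).reshape(-1,3)
p=camera("side");save(p,"s2.png");Q=cloud(p).reshape(-1,3)
for X in (P,Q):
    u=np.array([untray(a) for a in X[(abs(X[:,0]-.455)<.1)&(abs(X[:,1])<.3)&(X[:,2]<.06)]]);z=X[(abs(X[:,0]-.455)<.1)&(abs(X[:,1])<.3)&(X[:,2]<.06)][:,2]
    for sgn in(1,-1):
        m=(abs(u[:,0])>.02)&(abs(u[:,0])<.044)&(z>.044)&(sgn*u[:,1]>.03)&(sgn*u[:,1]<.22)
        print(sgn,m.sum(),np.percentile(u[m,1],[2,10,50,90,98]).round(4) if m.any() else 0)
E
```

```text
[0.4511804  0.11034069 0.03156752] [0.00053214 0.10390956] [ 1.80405284 -4.62476141  4.05689582]
1 0 0
-1 48 [-0.0801 -0.0797 -0.0766 -0.0734 -0.0732]
1 45 [0.1091 0.1104 0.113  0.12   0.1217]
-1 58 [-0.082  -0.0814 -0.0792 -0.0756 -0.0744]
```

Request:
jog_arm:
  rows:
    - [[0.003, 0, 0], 0, 0]
    - [[0.003, 0, 0], 0, 0]
    - [[0.003, 0, 0], 0, 0]
    - [[0.003, 0, 0], 0, 0]
    - [[0, 0, 0], 0, 0]

```text
time_s: 4.88
ee_pos: [0.4503, 0.122, 0.0313]
eef_rot: [-3.141, 0.0, 1.613]
force: [-0.4, -1.3, 1.6]
grip_width: 0.0002
grip_force: 0.5
```

```bash
cat >> h.py <<'E'
def look(n):
    o=get_obs();print("tcp tray",untray(o["ee_pos"]).round(4),o["ee_pos"].round(4),np.rad2deg(o["eef_rot"][2]).round(2),o["force"].round(1))
    for nm in("top","side"):
        p=camera(nm);save(p,n+nm+".png");X=cloud(p).reshape(-1,3);X=X[(abs(X[:,0]-.455)<.1)&(abs(X[:,1])<.3)&(X[:,2]<.06)]
        u=np.array([untray(a) for a in X]);z=X[:,2]
        for sgn in(1,-1):
            m=(abs(u[:,0])>.02)&(abs(u[:,0])<.044)&(z>.045)&(sgn*u[:,1]>.03)&(sgn*u[:,1]<.22)
            if m.any():print(nm,sgn,m.sum(),np.percentile(u[m,1],[2,50,98]).round(4))
        for l in("whetstone","honing_tin","divider_left_face","divider_right_face"):
            for d in spot_point(l,p)[:1]: print(nm,l,round(d["p"],2),untray(w(p,d["at"][0]*640,d["at"][1]*400,z=.035 if "face" in l else .006)).round(4))
E
python3 -c "
from h import *
look('a')"
```

```text
tcp tray [1.000e-04 1.156e-01] [0.4503 0.122  0.0313] 92.44 [-0.4 -1.3  1.6]
top -1 48 [-0.08   -0.0765 -0.0731]
top whetstone 0.58 [-0.0013  0.1979]
top honing_tin 0.96 [-0.0087 -0.1796]
top divider_right_face 0.65 [ 0.012  -0.0794]
side 1 42 [0.1211 0.1247 0.1331]
side -1 54 [-0.0825 -0.0789 -0.0744]
side whetstone 0.45 [-0.0115  0.1928]
side honing_tin 0.76 [-0.0052 -0.1647]
side divider_left_face 0.65 [0.0008 0.115 ]
side divider_right_face 0.57 [ 0.0074 -0.0629]
```

Request:
jog_arm:
  rows:
    - [[-0.01, 0, 0], 0, 0]
    - [[-0.02, 0, 0], 0, 0]
    - [[-0.02, 0, 0], 0, 0]
    - [[-0.02, 0, 0], 0, 0]
    - [[-0.02, 0, 0], 0, 0]
    - [[-0.02, 0, 0], 0, 0]
    - [[-0.02, 0, 0], 0, 0]
    - [[-0.02, 0, 0], 0, 0]
    - [[-0.01, 0, 0], 0, 0]
    - [[-0.004, 0, 0], 0, 0]
    - [[-0.003, 0, 0], 0, 0]
    - [[-0.003, 0, 0], 0, 0]

```text
time_s: 6.38
ee_pos: [0.4576, -0.0479, 0.0314]
eef_rot: [-3.141, -0.0, 1.614]
force: [0.9, -0.1, -0.6]
grip_width: 0.0003
grip_force: 0.0
```

Request:
jog_arm:
  rows:
    - [[-0.005, 0, 0], 0, 0]
    - [[-0.005, 0, 0], 0, 0]
    - [[-0.005, 0, 0], 0, 0]
    - [[-0.005, 0, 0], 0, 0]
    - [[-0.005, 0, 0], 0, 0]
    - [[-0.005, 0, 0], 0, 0]
    - [[-0.005, 0, 0], 0, 0]
    - [[-0.005, 0, 0], 0, 0]
    - [[-0.005, 0, 0], 0, 0]

```text
time_s: 7.13
ee_pos: [0.4596, -0.0935, 0.0314]
eef_rot: [-3.142, -0.0, 1.613]
force: [-1.0, 3.7, 1.1]
grip_width: 0.0007
grip_force: 1.7
```

Request:
jog_arm:
  rows:
    - [[-0.005, 0, 0], 0, 0]
    - [[-0.005, 0, 0], 0, 0]
    - [[-0.005, 0, 0], 0, 0]
    - [[-0.005, 0, 0], 0, 0]
    - [[-0.005, 0, 0], 0, 0]

```text
time_s: 7.55
ee_pos: [0.4606, -0.1185, 0.0314]
eef_rot: [-3.141, -0.0, 1.613]
force: [0.4, 4.1, 0.3]
grip_width: 0.0003
grip_force: 2.0
```

```bash
python3 -c "
from h import *
look('b')"
```

```text
tcp tray [ 0.0004 -0.1251] [ 0.4606 -0.1185  0.0314] 92.43 [0.4 4.1 0.3]
top 1 44 [0.1224 0.1255 0.1304]
top whetstone 0.78 [0.0024 0.1914]
top divider_left_face 0.68 [0.0049 0.1321]
top divider_right_face 0.35 [0.2074 0.3958]
side 1 5 [0.1206 0.1238 0.129 ]
side -1 62 [-0.1468 -0.1438 -0.1378]
side honing_tin 0.94 [-0.01   -0.1686]
side divider_left_face 0.43 [-0.0025  0.1129]
side divider_right_face 0.65 [ 0.0082 -0.1454]
```

Request:
jog_arm:
  rows:
    - [[-0.004, 0, 0], 0, 0]
    - [[-0.004, 0, 0], 0, 0]
    - [[-0.004, 0, 0], 0, 0]

```text
time_s: 8.3
ee_pos: [0.4612, -0.1301, 0.0314]
eef_rot: [-3.141, -0.0, 1.613]
force: [0.5, 3.4, 1.6]
grip_width: 0.0001
grip_force: 2.0
```

Request:
jog_arm:
  rows:
    - [[-0.004, 0, 0], 0, 0]
    - [[-0.004, 0, 0], 0, 0]
    - [[-0.004, 0, 0], 0, 0]
    - [[-0.002, 0, 0], 0, 0]

```text
time_s: 8.63
ee_pos: [0.4618, -0.1445, 0.0314]
eef_rot: [-3.142, -0.0, 1.613]
force: [-1.4, 3.5, 1.0]
grip_width: 0.0004
grip_force: 2.0
```

Request:
jog_arm:
  rows:
    - [[0.01, 0, -0.002], 0, 0]
    - [[0.01, 0, -0.02], 0, 0]
    - [[0.01, 0, -0.03], 0, 0]
    - [[0.02, 0.01, -0.03], 0, 0.0]
    - [[0.03, 0.02, -0.03], 0, 0.06]
    - [[0.035, 0.02, -0.02], 0, 0.06]
    - [[0.035, 0.02, 0], 0, 0.06]
    - [[0.035, 0.02, 0], 0, 0.06]

```text
time_s: 9.3
ee_pos: [0.5413, 0.0406, 0.1604]
eef_rot: [3.138, 0.001, 1.613]
force: [0.2, -0.9, -0.1]
grip_width: 0.0236
grip_force: 0.0
```

```bash
python3 - <<'E'
from h import *
look('c')
a=cv2.imread("pics/ctop.png")[130:290,230:430]
b=cv2.imread("pics/cside.png")[130:290,180:400]
cv2.imwrite("pics/c.png",np.vstack([cv2.resize(a,(500,300)),cv2.resize(b,(500,300))]))
p=camera("top")
for l in("chisel_butt","chisel_edge"):print(l,[(round(d["p"],2),w(p,d["at"][0]*640,d["at"][1]*400,z=.014).round(4)) for d in spot_point(l,p)[:2]])
E
```

```text
tcp tray [0.0877 0.0305] [0.5413 0.0406 0.1604] 92.4 [ 0.2 -0.9 -0.1]
top 1 1 [0.1305 0.1305 0.1305]
top -1 48 [-0.1706 -0.1669 -0.1631]
top whetstone 0.91 [-0.005   0.1926]
top honing_tin 0.75 [-0.0051 -0.2066]
top divider_left_face 0.28 [0.2081 0.3929]
top divider_right_face 0.68 [ 0.0068 -0.1688]
side 1 37 [0.1212 0.1255 0.1317]
side -1 71 [-0.172  -0.1687 -0.162 ]
side whetstone 0.66 [-0.0038  0.1767]
side honing_tin 0.64 [-0.0065 -0.2067]
side divider_left_face 0.93 [0.     0.1192]
side divider_right_face 0.94 [ 0.0073 -0.1556]
chisel_butt [(0.85, array([0.6608, 0.1872, 0.014 ])), (0.54, array([ 0.455 , -0.1525,  0.014 ]))]
chisel_edge [(0.59, array([ 0.6874, -0.0941,  0.014 ]))]
```

View pics/c.png

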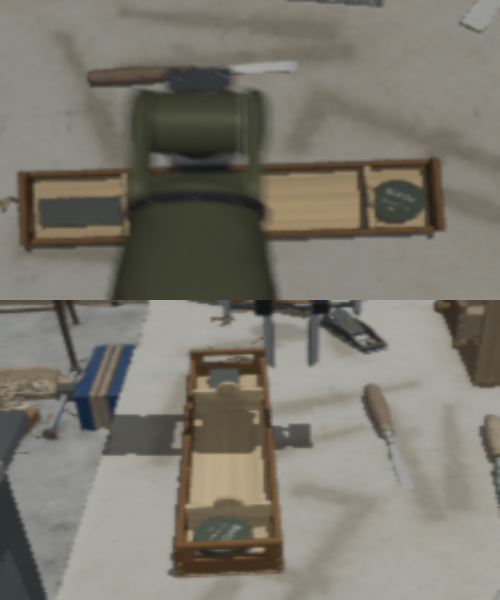

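```bash
python3 - <<'E'
from h import *
plan([.667,.107,.08],95.4,6)
p=camera("side");X=cloud(p).reshape(-1,3)
c=X[(X[:,0]>.63)&(X[:,0]<.72)&(X[:,1]<.2)&(X[:,1]>-.1)&(X[:,2]>.006)&(X[:,2]<.035)]
h=c[c[:,1]>.05];print(len(h))
for y in np.arange(-.1,.2,.02):
    k=(c[:,1]>y)&(c[:,1]<y+.02)
    if k.sum()>3: print(c[k].mean(0).round(4),c[k].min(0).round(3),c[k].max(0).round(3))
E
```

```text
rows 6 d [10.12 21.8 ] dz 13.12 turn -0.5
209
[ 0.6824 -0.026   0.007 ] [ 0.674 -0.035  0.006] [ 0.688 -0.021  0.008]
[ 0.6807 -0.0079  0.0071] [ 0.673 -0.016  0.006] [ 0.685 -0.     0.009]
[0.6787 0.0116 0.0076] [0.675 0.002 0.006] [0.682 0.02  0.009]
[0.6757 0.0291 0.0093] [0.671 0.02  0.006] [0.68  0.039 0.012]
[0.6734 0.0513 0.0141] [0.664 0.041 0.006] [0.684 0.059 0.021]
[0.6712 0.0707 0.017 ] [0.662 0.062 0.008] [0.683 0.079 0.021]
[0.6693 0.0902 0.0193] [0.659 0.081 0.008] [0.682 0.099 0.025]
[0.6665 0.1104 0.0215] [0.657 0.1   0.012] [0.682 0.12  0.027]
[0.6663 0.1281 0.0228] [0.655 0.121 0.008] [0.681 0.139 0.028]
[0.6631 0.1488 0.0237] [0.653 0.14  0.008] [0.678 0.16  0.029]
[0.6618 0.1694 0.0248] [0.652 0.16  0.013] [0.676 0.179 0.03 ]
```

Request:
jog_arm:
  rows:
    - [[0.0101, 0.0218, 0.013], -0.5, 0.06]
    - [[0.0101, 0.0218, 0.013], -0.5, 0.06]
    - [[0.0101, 0.0218, 0.013], -0.5, 0.06]
    - [[0.0101, 0.0218, 0.013], -0.5, 0.06]
    - [[0.0101, 0.0218, 0.013], -0.5, 0.06]
    - [[0.0101, 0.0218, 0.013], -0.5, 0.06]
    - [[0, 0, 0], 0, 0.06]
    - [[0, 0, 0], 0, 0.06]

```text
time_s: 10.67
ee_pos: [0.6667, 0.1077, 0.079]
eef_rot: [-3.139, 0.0, 1.666]
force: [1.0, 0.0, -0.1]
grip_width: 0.0602
grip_force: 0.0
```

```bash
python3 - <<'E'
from h import *
o=get_obs();print(o["ee_pos"],np.rad2deg(o["eef_rot"]),o["grip_width"])
plan([.667,.107,.003],95.6,6)
p=camera("side");save(p,"d.png");a=p["image"][100:260,260:420,::-1];cv2.imwrite("pics/d1.png",cv2.resize(a,None,fx=3.5,fy=3.5,interpolation=2))
E
```

```text
[0.66672906 0.10766988 0.07898412] [-1.79867090e+02  5.09051169e-03  9.54593178e+01] 0.06015876692855404
rows 6 d [-0.12  0.03] dz 12.66 turn -0.02
```

View pics/d1.png

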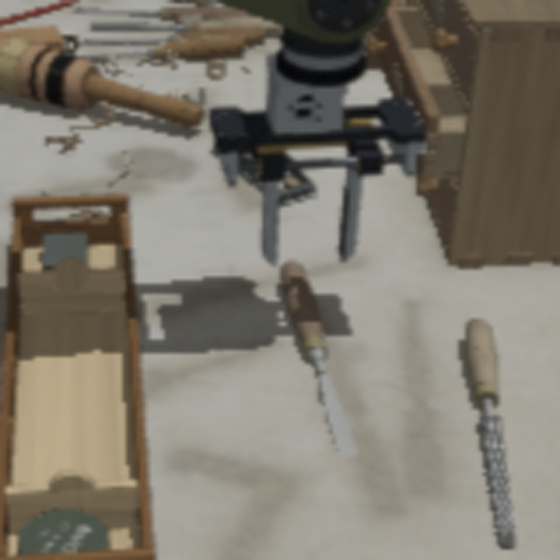

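Request:
jog_arm:
  rows:
    - [[0, 0, 0.015], 0, 0.06]
    - [[0, 0, 0.015], 0, 0.06]
    - [[0, 0, 0.015], 0, 0.06]
    - [[0, 0, 0.015], 0, 0.06]
    - [[0, 0, 0.01], 0, 0.06]
    - [[0, 0, 0.005], 0, 0.06]
    - [[0, 0, 0], 0, 0.05]
    - [[0, 0, 0], 0, 0.04]

```text
time_s: 11.38
ee_pos: [0.6672, 0.1074, 0.0062]
eef_rot: [3.141, -0.0, 1.666]
force: [0.4, -0.1, 0.8]
grip_width: 0.0502
grip_force: 0.0
```

Request:
jog_arm:
  rows:
    - [[0, 0, 0], 0, 0.034]
    - [[0, 0, 0], 0, 0.01]
    - [[0, 0, 0], 0, 0.01]
    - [[0, 0, 0], 0, 0.01]
    - [[0, 0, 0], 0, 0.01]
    - [[0, 0, 0], 0, 0.01]
  squeeze: 25

```text
time_s: 11.88
ee_pos: [0.6674, 0.1075, 0.0062]
eef_rot: [3.141, -0.0, 1.666]
force: [-0.1, 0.2, 4.3]
grip_width: 0.0249
grip_force: 24.9
```

Request:
jog_arm:
  rows:
    - [[0, 0, -0.004], 0, 0.01]
    - [[0, 0, -0.008], 0, 0.01]
    - [[0, 0, -0.01], 0, 0.01]
    - [[0, 0, -0.01], 0, 0.01]
    - [[0, 0, -0.01], 0, 0.01]
    - [[0, 0, -0.01], 0, 0.01]
    - [[0, 0, -0.01], 0, 0.01]
    - [[0, 0, -0.01], 0, 0.01]
    - [[0, 0, 0], 0, 0.01]
    - [[0, 0, 0], 0, 0.01]

```text
time_s: 12.72
ee_pos: [0.6672, 0.1075, 0.0783]
eef_rot: [3.141, 0.0, 1.666]
force: [0.2, -0.6, -0.4]
grip_width: 0.0246
grip_force: 24.9
```

```bash
python3 - <<'E'
from h import *
o=get_obs();print(o["ee_pos"],np.rad2deg(o["eef_rot"]),o["grip_width"],o["force"],o["moment"])
p=camera("side");save(p,"e.png");a=p["image"][100:260,260:420,::-1];cv2.imwrite("pics/e1.png",cv2.resize(a,None,fx=3.5,fy=3.5,interpolation=2))
for l in("chisel_butt","chisel_edge"):print(l,[(round(d["p"],2),w(p,d["at"][0]*640,d["at"][1]*400).round(4)) for d in spot_point(l,p)[:2]])
X=cloud(p).reshape(-1,3)
c=X[(X[:,0]>.63)&(X[:,0]<.72)&(X[:,1]<.25)&(X[:,1]>-.14)&(X[:,2]>.04)&(X[:,2]<.12)]
for y in np.arange(-.14,.22,.02):
    k=(c[:,1]>y)&(c[:,1]<y+.02)
    if k.sum()>1: print(k.sum(),c[k].mean(0).round(4),c[k].min(0).round(3),c[k].max(0).round(3))
E
```

```text
[0.66720539 0.10746986 0.07825037] [1.79944077e+02 1.59389966e-04 9.54323531e+01] 0.024641450321402816 [ 0.20053113 -0.55106759 -0.3609092 ] [-0.0770493   0.03883059 -0.02876106]
chisel_butt [(0.68, array([0.6514, 0.096 , 0.1414]))]
chisel_edge [(0.86, array([ 0.68  , -0.0659,  0.0704]))]
27 [ 0.684  -0.0697  0.074 ] [ 0.676 -0.079  0.072] [ 0.693 -0.061  0.077]
28 [ 0.6823 -0.05    0.0752] [ 0.673 -0.059  0.072] [ 0.69  -0.04   0.077]
25 [ 0.6804 -0.0306  0.0765] [ 0.673 -0.04   0.074] [ 0.689 -0.024  0.079]
22 [ 0.6788 -0.0107  0.0779] [ 0.672 -0.02   0.076] [ 0.686 -0.001  0.08 ]
16 [0.6774 0.0088 0.0793] [0.673 0.001 0.077] [0.682 0.019 0.081]
13 [0.6742 0.0293 0.0812] [0.671 0.02  0.078] [0.679 0.039 0.084]
40 [0.6719 0.0514 0.0857] [0.661 0.04  0.076] [0.682 0.06  0.094]
26 [0.6688 0.0703 0.0898] [0.66  0.061 0.08 ] [0.681 0.079 0.094]
108 [0.6663 0.0939 0.0979] [0.644 0.081 0.077] [0.693 0.1   0.12 ]
56 [0.6706 0.107  0.0976] [0.643 0.1   0.084] [0.693 0.12  0.12 ]
19 [0.67   0.1297 0.0971] [0.66 0.12 0.09] [0.68  0.14  0.102]
8 [0.6706 0.1502 0.0977] [0.666 0.147 0.09 ] [0.677 0.155 0.101]
3 [0.6709 0.1698 0.0958] [0.668 0.162 0.094] [0.673 0.178 0.099]
```

View pics/e1.png

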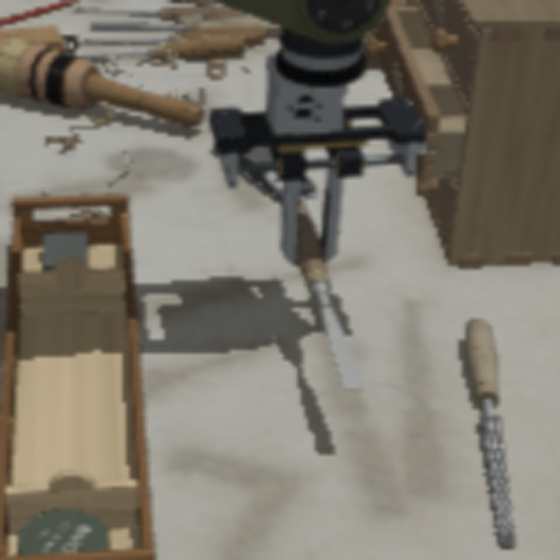

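```bash
python3 - <<'E'
from h import *
t=tray(0,.037);print(t)
plan([*t,.12],92.2,12,[.6672,.1075,.118,95.43])
E
```

```text
[0.4534506  0.04346754]
rows 12 d [ -4.1  -18.14] dz -0.17 turn 0.27
```

Request:
jog_arm:
  rows:
    - [[0, 0, -0.005], 0, 0.01]
    - [[0, 0, -0.01], 0, 0.01]
    - [[0, 0, -0.01], 0, 0.01]
    - [[0, 0, -0.01], 0, 0.01]
    - [[0, 0, -0.005], 0, 0.01]

```text
time_s: 13.28
ee_pos: [0.6677, 0.1075, 0.1201]
eef_rot: [3.139, -0.0, 1.666]
force: [0.0, -0.1, -1.5]
grip_width: 0.0253
grip_force: 24.9
```

Request:
jog_arm:
  rows:
    - [[-0.0041, -0.0181, 0], 0.27, 0.01]
    - [[-0.0041, -0.0181, 0], 0.27, 0.01]
    - [[-0.0041, -0.0181, 0], 0.27, 0.01]
    - [[-0.0041, -0.0181, 0], 0.27, 0.01]
    - [[-0.0041, -0.0181, 0], 0.27, 0.01]
    - [[-0.0041, -0.0181, 0], 0.27, 0.01]
    - [[-0.0041, -0.0181, 0], 0.27, 0.01]
    - [[-0.0041, -0.0181, 0], 0.27, 0.01]
    - [[-0.0041, -0.0181, 0], 0.27, 0.01]
    - [[-0.0041, -0.0181, 0], 0.27, 0.01]
    - [[-0.0041, -0.0181, 0], 0.27, 0.01]
    - [[-0.0041, -0.0181, 0], 0.27, 0.01]

```text
time_s: 14.28
ee_pos: [0.4531, 0.0432, 0.1182]
eef_rot: [3.141, 0.0, 1.609]
force: [0.3, -0.1, -1.5]
grip_width: 0.0248
grip_force: 24.9
```

Request:
jog_arm:
  rows:
    - [[0, 0, 0], 0, 0.01]
    - [[0, 0, 0.01], 0, 0.01]
    - [[0, 0, 0.01], 0, 0.01]
    - [[0, 0, 0.01], 0, 0.01]
    - [[0, 0, 0.01], 0, 0.01]
    - [[0, 0, 0], 0, 0.01]

```text
time_s: 14.78
ee_pos: [0.4528, 0.0435, 0.075]
eef_rot: [-3.138, -0.0, 1.609]
force: [-0.8, 0.2, -1.5]
grip_width: 0.0246
grip_force: 24.9
```

```bash
python3 - <<'E'
from h import *
look('f')
t=tray(0,.037);plan([*t,.05],92.2,1)
p=camera("side");a=p["image"][120:260,200:380,::-1];cv2.imwrite("pics/f1.png",cv2.resize(a,None,fx=4,fy=4,interpolation=2))
X=cloud(p).reshape(-1,3);X=X[(X[:,2]>.066)&(X[:,2]<.1)];u=np.array([untray(a) for a in X])
for y in np.arange(-.18,.14,.02):
    k=(u[:,1]>y)&(u[:,1]<y+.02)&(abs(u[:,0])<.06)
    if k.sum()>1: print(k.sum(),u[k].mean(0).round(4),u[k].min(0).round(3),u[k].max(0).round(3),X[k,2].mean().round(3))
for nm in("side","top"):
    p=camera(nm)
    for l in("chisel_butt","chisel_edge"):print(nm,l,[(round(d["p"],2),untray(w(p,d["at"][0]*640,d["at"][1]*400,z=.08)).round(4)) for d in spot_point(l,p)[:1]])
E
```

```text
tcp tray [-0.0006  0.0371] [0.4528 0.0435 0.075 ] 92.2 [-0.8  0.2 -1.5]
top 1 32 [0.1233 0.1272 0.1301]
top -1 47 [-0.1705 -0.167  -0.1632]
top whetstone 0.94 [-0.0041  0.192 ]
top honing_tin 0.75 [-0.0027 -0.2081]
top divider_left_face 0.53 [0.0016 0.1215]
top divider_right_face 0.73 [ 0.0027 -0.1646]
side 1 23 [0.1207 0.1246 0.1324]
side -1 71 [-0.1726 -0.1693 -0.1625]
side honing_tin 0.66 [-0.0075 -0.2009]
side divider_left_face 0.76 [-0.      0.1065]
side divider_right_face 0.94 [ 0.0101 -0.1526]
rows 1 d [ 0.06 -0.39] dz 27.85 turn -0.01
17 [-0.0004 -0.1445] [-0.006 -0.15 ] [ 0.007 -0.14 ] 0.073
31 [ 0.0005 -0.13  ] [-0.006 -0.14 ] [ 0.007 -0.12 ] 0.074
29 [ 0.0005 -0.1102] [-0.006 -0.119] [ 0.007 -0.101] 0.075
31 [ 0.0004 -0.0908] [-0.006 -0.099] [ 0.008 -0.08 ] 0.077
17 [ 0.0005 -0.0701] [-0.003 -0.08 ] [ 0.005 -0.062] 0.078
16 [ 0.0007 -0.0521] [-0.003 -0.06 ] [ 0.005 -0.041] 0.08
21 [ 0.0012 -0.0263] [-0.003 -0.039] [ 0.008 -0.02 ] 0.084
42 [ 0.0013 -0.0124] [-0.009 -0.019] [ 0.011 -0.002] 0.087
36 [0.002  0.0094] [-0.009  0.001] [0.012 0.019] 0.091
77 [0.0023 0.0276] [-0.021  0.02 ] [0.024 0.04 ] 0.091
36 [0.0018 0.0493] [-0.009  0.04 ] [0.012 0.06 ] 0.096
26 [0.0026 0.07  ] [-0.009  0.061] [0.013 0.08 ] 0.097
20 [0.0006 0.0898] [-0.009  0.082] [0.013 0.099] 0.097
12 [0.0007 0.107 ] [-0.009  0.1  ] [0.01  0.116] 0.096
side chisel_butt [(0.78, array([-0.0005,  0.1223]))]
side chisel_edge [(0.55, array([-0.005 , -0.1444]))]
top chisel_butt []
top chisel_edge [(0.71, array([-0.0078, -0.1592]))]
```

View pics/f1.png

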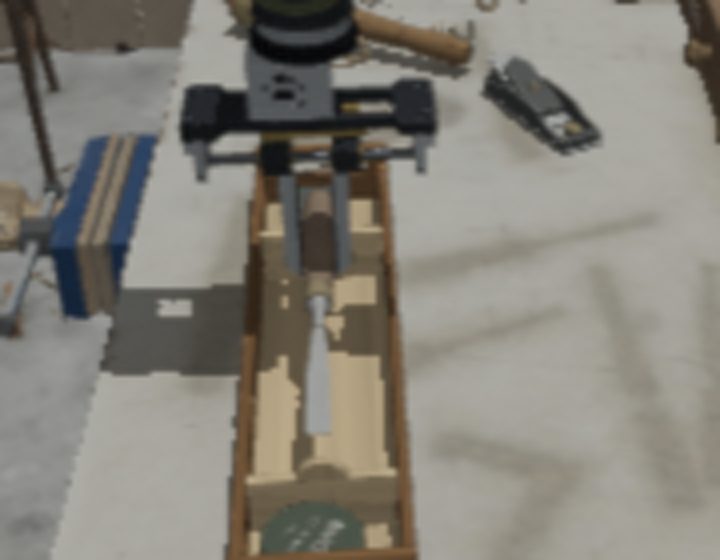

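Request:
jog_arm:
  rows:
    - [[-0.003, 0, 0], 0, 0.01]
    - [[0, 0, 0.01], 0, 0.01]
    - [[0, 0, 0.01], 0, 0.01]
    - [[0, 0, 0.01], 0, 0.01]
    - [[0, 0, 0.01], 0, 0.01]
    - [[0, 0, 0.008], 0, 0.01]
    - [[0, 0, 0.004], 0, 0.01]
    - [[0, 0, 0.002], 0, 0.01]
    - [[0, 0, 0], 0, 0.01]

```text
time_s: 16.38
ee_pos: [0.4537, 0.0404, 0.0232]
eef_rot: [-3.141, -0.0, 1.609]
force: [0.1, 0.4, -1.4]
grip_width: 0.0252
grip_force: 24.9
```

Request:
jog_arm:
  rows:
    - [[0, 0, 0.002], 0, 0.01]
    - [[0, 0, 0.002], 0, 0.01]
    - [[0, 0, 0.001], 0, 0.01]
    - [[0, 0, 0], 0, 0.01]

```text
time_s: 16.72
ee_pos: [0.4538, 0.0404, 0.0186]
eef_rot: [3.142, -0.0, 1.609]
force: [-0.6, -0.3, -1.6]
grip_width: 0.0243
grip_force: 24.9
```

Request:
jog_arm:
  rows:
    - [[0, 0, 0.002], 0, 0.01]
    - [[0, 0, 0.002], 0, 0.01]
    - [[0, 0, 0], 0, 0.01]

```text
time_s: 16.97
ee_pos: [0.4537, 0.0404, 0.0143]
eef_rot: [-3.141, 0.0, 1.609]
force: [-0.3, 0.5, -0.5]
grip_width: 0.0247
grip_force: 24.9
```

Request:
jog_arm:
  rows:
    - [[0, 0, 0.001], 0, 0.01]
    - [[0, 0, 0.001], 0, 0.01]
    - [[0, 0, 0], 0, 0.01]

```text
time_s: 17.22
ee_pos: [0.4538, 0.0404, 0.0125]
eef_rot: [-3.141, 0.0, 1.609]
force: [-1.0, -0.0, -1.3]
grip_width: 0.0251
grip_force: 24.9
```

Request:
jog_arm:
  rows:
    - [[0, 0, 0.001], 0, 0.01]
    - [[0, 0, 0], 0, 0.01]

```text
time_s: 17.38
ee_pos: [0.4539, 0.0404, 0.0121]
eef_rot: [3.142, 0.0, 1.609]
force: [-3.7, -0.8, 8.0]
grip_width: 0.0249
grip_force: 25.0
```

Request:
jog_arm:
  rows:
    - [[0, 0, 0.001], 0, 0.01]
    - [[0, 0, 0], 0, 0.01]

```text
time_s: 17.55
ee_pos: [0.454, 0.0404, 0.0118]
eef_rot: [3.141, 0.0, 1.609]
force: [-9.3, -1.4, 22.8]
grip_width: 0.0248
grip_force: 25.0
```

Request:
jog_arm:
  rows:
    - [[0, 0, -0.0015], 0, 0.01]
    - [[0, 0, 0], 0, 0.027]
    - [[0, 0, 0], 0, 0.032]
    - [[0, 0, 0], 0, 0.04]
    - [[0, 0, 0], 0, 0.046]
    - [[0, 0, 0], 0, 0.046]
    - [[0, 0, -0.005], 0, 0.046]
    - [[0, 0, -0.01], 0, 0.046]
    - [[0, 0, -0.02], 0, 0.046]
    - [[0, 0, -0.03], 0, 0.046]
    - [[0, 0, -0.04], 0, 0.046]
    - [[0, 0, -0.04], 0, 0.046]

```text
time_s: 18.55
ee_pos: [0.4532, 0.0404, 0.1594]
eef_rot: [-3.141, -0.0, 1.609]
force: [0.3, -0.0, 0.6]
grip_width: 0.0462
grip_force: 0.0
```

Request:
jog_arm:
  rows:
    - [[0.03, 0, -0.02], 0, 0.046]
    - [[0.04, 0, 0], 0, 0.046]
    - [[0.04, 0, 0], 0, 0.046]
    - [[0.04, 0, 0], 0, 0.046]
    - [[0.04, 0, 0], 0, 0.046]
    - [[0.04, 0, 0], 0, 0.046]
    - [[0.04, 0, 0], 0, 0.046]
    - [[0, 0, 0], 0, 0.046]

```text
time_s: 19.22
ee_pos: [0.4423, 0.3154, 0.1779]
eef_rot: [3.141, -0.001, 1.613]
force: [-0.0, -0.9, -0.6]
grip_width: 0.0459
grip_force: 0.0
```

```bash
python3 - <<'E'
from h import *
look('g')
a=cv2.imread("pics/gtop.png")[190:280,225:425]
b=cv2.imread("pics/gside.png")[130:290,180:400]
cv2.imwrite("pics/g.png",np.vstack([cv2.resize(a,(600,270)),cv2.resize(b,(600,330))]))
p=camera("top");X=cloud(p).reshape(-1,3);X=X[(X[:,2]>.009)&(X[:,2]<.1)];u=np.array([untray(a) for a in X])
for y in np.arange(-.24,.24,.02):
    k=(u[:,1]>y)&(u[:,1]<y+.02)&(abs(u[:,0])<.035)
    if k.sum()>1: print(k.sum(),u[k].mean(0).round(4),u[k].min(0).round(3),u[k].max(0).round(3),X[k,2].mean().round(3),X[k,2].max().round(3))
E
```

```text
tcp tray [3.000e-04 3.091e-01] [0.4423 0.3154 0.1779] 92.43 [-0.  -0.9 -0.6]
top 1 43 [0.122  0.1256 0.1304]
top -1 48 [-0.171  -0.1669 -0.1632]
top whetstone 0.78 [-0.01    0.1967]
top honing_tin 0.95 [-0.0045 -0.2058]
top divider_left_face 0.61 [0.0016 0.1289]
top divider_right_face 0.65 [-0.0026 -0.1542]
side 1 41 [0.1213 0.1243 0.1324]
side -1 68 [-0.1729 -0.1688 -0.1631]
side whetstone 0.66 [ 0.082  -0.4276]
side honing_tin 0.67 [-0.0005 -0.2036]
side divider_right_face 0.85 [ 0.0117 -0.1705]
90 [-0.0048 -0.2278] [-0.033 -0.238] [ 0.029 -0.22 ] 0.03 0.037
132 [-0.0039 -0.2099] [-0.033 -0.22 ] [ 0.032 -0.2  ] 0.032 0.039
134 [-0.0046 -0.1899] [-0.035 -0.2  ] [ 0.034 -0.18 ] 0.031 0.041
130 [-0.002 -0.168] [-0.034 -0.18 ] [ 0.034 -0.161] 0.043 0.071
28 [-0.0014 -0.1494] [-0.033 -0.159] [ 0.03  -0.141] 0.01 0.015
30 [-0.001  -0.1297] [-0.035 -0.14 ] [ 0.033 -0.12 ] 0.011 0.015
45 [-0.005  -0.1091] [-0.034 -0.118] [ 0.028 -0.101] 0.011 0.015
45 [ 0.0038 -0.0909] [-0.03 -0.1 ] [ 0.035 -0.08 ] 0.012 0.018
39 [-0.003  -0.0695] [-0.035 -0.08 ] [ 0.033 -0.06 ] 0.012 0.019
36 [ 0.0021 -0.
[... 230 characters left out ...]
0.022 0.034
73 [-0.0002  0.0307] [-0.034  0.021] [0.031 0.04 ] 0.025 0.036
70 [-0.0017  0.0503] [-0.033  0.04 ] [0.035 0.06 ] 0.027 0.038
72 [0.0022 0.0699] [-0.032  0.061] [0.033 0.08 ] 0.029 0.038
58 [0.0015 0.0902] [-0.032  0.082] [0.034 0.099] 0.028 0.038
41 [-0.0019  0.1067] [-0.03  0.1 ] [0.034 0.119] 0.025 0.037
123 [-0.0016  0.1277] [-0.033  0.121] [0.034 0.139] 0.044 0.071
112 [-0.0068  0.15  ] [-0.032  0.14 ] [0.032 0.16 ] 0.027 0.034
102 [-0.0043  0.1703] [-0.031  0.161] [0.034 0.18 ] 0.027 0.036
104 [-0.0065  0.1898] [-0.033  0.18 ] [0.031 0.2  ] 0.027 0.036
96 [-0.0062  0.2101] [-0.029  0.201] [0.03 0.22] 0.027 0.034
80 [-0.0041  0.2274] [-0.029  0.22 ] [0.033 0.239] 0.026 0.039
```

View pics/g.png

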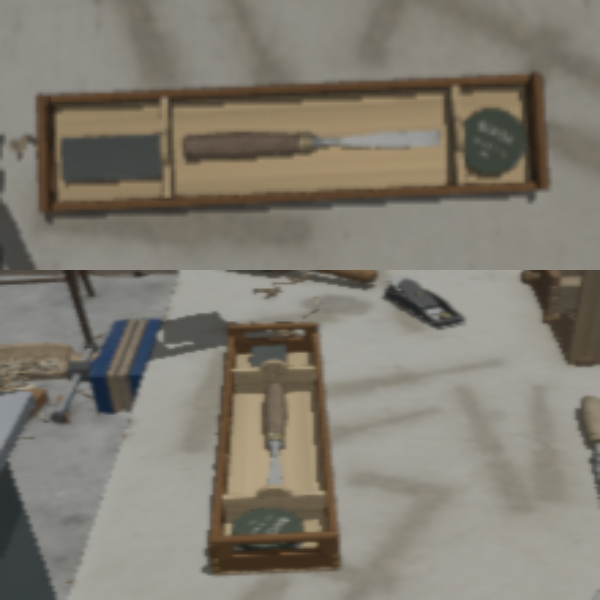

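The pictures show the chisel lying flat between the dividers with a gap at each end. The stone and the tin lie flat in their end bays, and the arm is clear of everything.

```bash
python3 -c "
from station import *
print(hand_in())"
```

```text
the job is handed in; nothing more can be done
None
```

The job is handed in at about 19 s of the 58 s: both dividers are slid out close to the stone and the tin, and the last pictures show the chisel flat on the floor of the roughly 285 mm middle bay, with the stone and tin flat in their end bays and the block plane and strop never touched.

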